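# Balance a rolling pencil case on a tray and set the tray on its stand

## Task

Lift the aluminium tray by its hoop handle and, without touching the pencil case on it, tilt the tray so that the case rolls from the end to the middle under the hoop. Hold the tray clear above the centre of the cork-topped stand with the case staying in the middle for five seconds. Then lower it gently onto the centre of the stand and let go, so that it balances level with the case still in the middle, nothing spilled and the other things on the table left alone.

Things in the scene. Friction and masses are not known exactly. Their poses are not given: they have to be found in the camera images.
- tray: Loose aluminium tray, nominal 0.35 kg: flat floor 140 (its x) by 300 mm (its y), 6 mm thick; rims all round to 26 mm above the underside, inside 132 by 292 mm. A rigid hoop (two posts at x = +-74 mm, y = 0, and a wooden bar) spans its middle. Origin: centre of the underside, z up. Starts flat on the table, its y within 0.3 rad of world y.
- tray_handle (a point): Centre of the hoop's wooden bar, 127 mm straight above the tray's origin. The bar is 156 mm long along the tray's x, 16 mm wide along its y (grip across this) and 22 mm high, with 110 mm free between it and the tray's floor.
- case: Round-ended steel pencil case, 48 mm thick, 116 mm long, about 0.3 kg. Lies across the tray (own x along tray x), rolls along tray y like a solid cylinder: 6.3 m/s2 per rad of tilt, starts at 0.002 rad, hardly brakes by itself. Origin: its centre, 30 mm above the tray's underside; the frame turns as it rolls. Starts near the +y end; middle is tray y = 0, end rims stop it at y = +-122 mm.
- stand_top (a point): Centre of the top of the fixed round stand: cork disc 100 mm in diameter on an aluminium foot, top 40 mm above the table. The tray is longer than the stand: it balances there only with the case near the middle and tips with the case at an end.
- dispenser: Bystander: yellow plastic tape dispenser, 140 by 55 by 82 mm, loose. Origin: centre of its underside.
- clip: Bystander: steel binder clip, 50 by 32 by 18 mm, loose. Origin: centre of its underside.
- susan (a joint): Bystander: lazy Susan turntable 210 mm in diameter beyond the tray area, with two ceramic cups of pens (120 mm high, pens to 190 mm); its turn angle in rad, 0 at the start.

How it is judged:
By the outcome, as a careful person would: the job done as asked, in the order asked, and still so for the second after the job is handed in, with the robot touching nothing.
It also fails if it takes over 72 s, if anything falls off the work surface, if the arm or the gripper's body presses on something with over 40 N, if the wrist force passes 120 N, or if a joint passes its speed limit or range.

## Robot

A 7-joint arm with a two-finger parallel gripper is mounted at the origin on the work surface. World frame = base frame: x ahead of the robot, y to its left, z up, the work surface at z = 0. Lengths are in mm, angles in rad, forces in N, time in s.
With the tool pointing down it reaches from about 425 to 800 mm from the base axis. Payload 8.3 kg.
Tool frame: the origin (TCP) lies on the mounting face of the last link; the fingertips stand 173 mm ahead of it and the grasp point (between the pads) lies 155 mm ahead of it; z points along the fingers, y is the line along which they close (so a half turn about z gives the same grasp; the last joint's range is limited). The gripper opens to 85 mm and grips with 20 to 120 N. Pads are 22 mm wide; open, the fingers measure 114 mm over their backs; the gripper's body (76 mm by 85 mm) begins 54 mm behind the grasp point. The pads swing forward as they close: fully open they stand 13 mm farther back than shut.
Start: joints at [-1.177, 0.383, 0.016, 1.37, -0.006, 1.388, -0.046], TCP at [275.636, 560.929, 404.679] pointing down, gripper open.
Joint ranges: [-2.95, 2.95], [-0.25, 2.06], [-1.52, 1.56], [0.18, 2.33], [-1.44, 4.58], [0.02, 2.06], [-3.01, 3.01]. Speed limits (rad/s): [2.39, 2.39, 3.01, 3.01, 3.14, 3.14, 3.14].

## Interface

Orientations are given as a rotation vector (axis times angle).
In Python, from cell import observe, snapshot, get_calibration, close_job gives the robot as it stands. The module is installed in compiled form; this text tells all that it offers.
- The arm moves only by the tool send_rows, never from a script. Its argument "deltas" is a list of rows, each an object of numbers: "dx", "dy", "dz": the shift along the tool's x, y, z each as a share of 500 mm, from -1 to 1; "rx", "ry", "rz": the turn, a rotation vector about the tool's x, y, z each as a share of 10 degrees, from -1 to 1; "hand": the opening, from -1 (shut) to 1 (fully open). A call has 1 to 12 rows; each row shifts and turns the commanded pose from where the row before left it, along the tool's axes as they then stand; what a row does not reach is not made up. A row lasts 1/8 s, in which the tool goes at most 62.5 mm and 10.7 degrees, less where a joint would pass 70% of its speed; a pose out of reach is approached as far as the arm can. A call with a number of a shift or a turn outside -1 to 1 is refused whole. A call with a gripper value outside its range is refused whole. The fingers move at their own pace and stop on an object; "newtons" is the grip in N (left out, the last holds). Time passes only in rows, so rows that do not move let the fingers close. It gives the time, the measured TCP pose, the force, the opening and the grip force at its end, in the units of the state.
- observe(): the state, without advancing time (a new reading comes with each control period).
- snapshot(name): name is "scene" or "side" or "wrist"; returns the picture (480x640x3 uint8, red, green, blue); there is no depth.
- get_calibration(name): a dict with "fx", "fy", "cx", "cy" (pixels), "k1" (the pictures are not rectified: a ray, as slopes to the right and down, at radius r is drawn at 1 + k1 r^2 times it, then the intrinsics apply), "cam_to_world" (4x4, takes a point from camera to world coordinates); the wrist camera has in their place "hand_eye" (4x4, takes a point from camera to tool coordinates, whose origin is the TCP and whose axes are the flange's). Camera axes: x right, y down, z forward; pixel columns grow to the right and rows downward; lengths in mm; the calibration is good to about 2 mm. A picture is of the moment at which its call begins: read the wrist's pose just before it. get_calibration takes no time and is no camera call.
- close_job(): hands the job in; it is judged then, once.
The state is a dict: "time": time; "qpos": joint angles; "qd": joint speeds; "joint_torque": joint torques, N m; "ee_pos": TCP position; "orientation": TCP orientation; "wrist_force": force on the tool from outside, world axes, zero at the start; "torque": the same for the moment, N m; "finger_gap": finger opening in mm; "gripper_force": force on a finger pad.
Only numpy, scipy, OpenCV 4.12 (cv2) and the standard library are available. Lean on these libraries where they do the work, as an engineer would, in place of code of your own. Each camera call takes 0.05 s, during which the arm holds its last target. There are 200 camera calls.

## Working session

There is one attempt and no reset: what is moved stays moved. The work goes in short steps, Python scripts to look and compute and a tool call to move; the robot and the scene stay as the last step left them, time stands still between calls to the robot, and variables do not carry over. Pictures are saved under pics/ and viewed, at most 10 in all, crops included, and the job is handed in when it is done.

Besides the shell and the picture viewer there is one more tool, called after "Request:" by a JSON object that holds its "op" and its "data". send_rows: Moves the arm, as the interface text tells. Its arguments: {"type":"object","properties":{"deltas":{"type":"array"},"newtons":{"type":"number"}},"required":["deltas"]}

```bash
mkdir -p pics
cat > h.py <<'E'
import numpy as np,cv2
from scipy.spatial.transform import Rotation as R
from cell import *
def cam(name):
    c=get_calibration(name)
    if 'cam_to_world' in c: return c,np.array(c['cam_to_world'])
    s=observe();T=np.eye(4);T[:3,:3]=R.from_rotvec(s['orientation']).as_matrix();T[:3,3]=s['ee_pos']
    return c,T@np.array(c['hand_eye'])
def proj(c,T,P):
    P=np.atleast_2d(P);q=(P-T[:3,3])@T[:3,:3];s=q[:,:2]/q[:,2:];r2=(s**2).sum(1,keepdims=True)
    s=s*(1+c['k1']*r2);return s*[c['fx'],c['fy']]+[c['cx'],c['cy']]
def ray(c,T,uv,z):
    d=(np.atleast_2d(uv)-[c['cx'],c['cy']])/[c['fx'],c['fy']];s=d.copy()
    for _ in range(20): s=d/(1+c['k1']*(s**2).sum(1,keepdims=True))
    w=np.c_[s,np.ones(len(s))]@T[:3,:3].T;o=T[:3,3]
    return o+w*((z-o[2])/w[:,2:])
def snap(name,fn):
    c,T=cam(name);im=snapshot(name);cv2.imwrite('pics/'+fn,im[:,:,::-1]);return im,c,T
E
python3 - <<'E'
from h import *
for n in('scene','side','wrist'):
    im,c,T=snap(n,n+'0.png');print(n,T[:3].round(3).tolist(),c['fx'],c['k1'])
s=observe();print(s)
E
```

```text
scene [[0.469, 0.465, -0.751, 1437.641], [0.883, -0.256, 0.393, -379.91], [-0.01, -0.848, -0.53, 665.271]] 522.3029297663539 -0.12093817922989371
side [[0.911, -0.268, 0.314, 334.607], [-0.413, -0.561, 0.718, -615.415], [-0.016, -0.783, -0.621, 666.019]] 543.7771524767096 -0.03304423536350363
wrist [[0.441, 0.849, 0.29, 200.227], [0.897, -0.417, -0.145, 596.958], [-0.002, 0.324, -0.946, 373.57]] 397.0599963477513 -0.023124127386265316
{'time': 0.15, 'qpos': array([-1.17691147,  0.38409018,  0.01636917,  1.37089697, -0.00630958,
        1.38825391, -0.0465042 ]), 'qd': array([-0.00068863, -0.00160396, -0.00048932, -0.00488368,  0.00147794,
       -0.00056962, -0.00080797]), 'joint_torque': array([ 1.57287843e-03, -6.28156257e+01,  8.45620260e-01, -3.72166550e+01,
        1.66822068e-02,  1.09453074e-02, -6.47737215e-05]), 'ee_pos': array([275.56590099, 560.82879213, 403.88733095]), 'orientation': array([-7.11115453e-01, -3.05968437e+00,  2.44930581e-03]), 'wrist_force': array([-0.37102939,  0.20415541,  0.17890953]), 'torque': array([ 0.03549843, -0.01907714,  0.05534313]), 'gripper_force': 0.0, 'finger_gap': 85.39154249670311}
```

View pics/scene0.png

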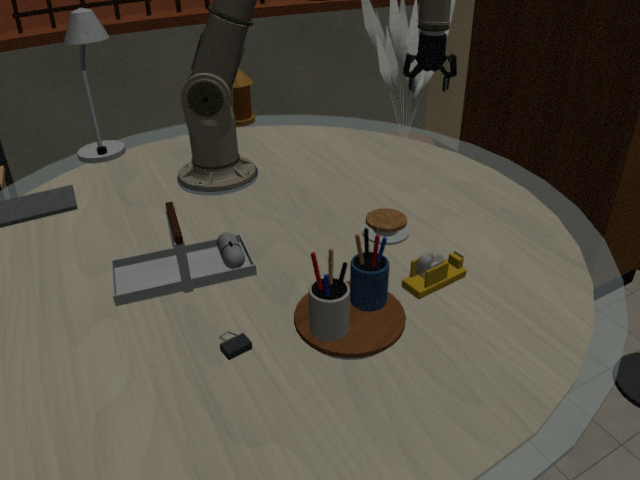

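View pics/side0.png

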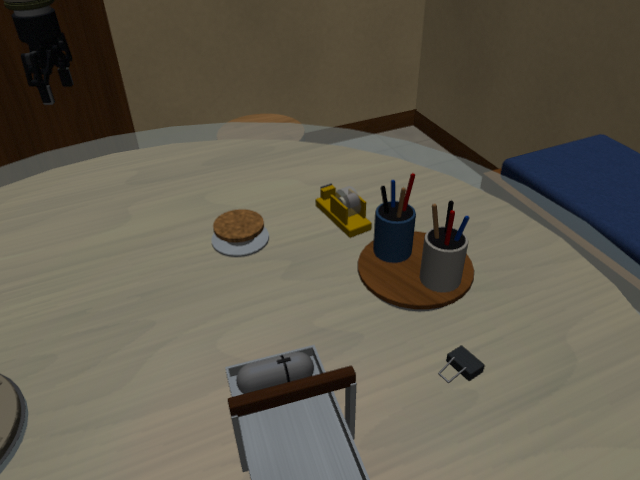

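Scene: tray corners at about (113,268), (248,239), (254,270), (117,299), bar (169,203)–(180,243), case at the +y end (231,250), cork (386,219). Side: bar (230,405)–(355,377), case (275,373), cork (239,224), clip (464,362).

```bash
cat > fit.py <<'E'
from h import *
from scipy.optimize import least_squares
sc,sT=cam('scene');dc,dT=cam('side')
A=cv2.imread('pics/scene0.png');B=cv2.imread('pics/side0.png')
def mask(im,box,lo,hi):
    m=cv2.inRange(cv2.cvtColor(im,cv2.COLOR_BGR2HSV),lo,hi);o=m*0;x0,y0,x1,y1=box;o[y0:y1,x0:x1]=m[y0:y1,x0:x1];return o
def big(m):
    n,l,s,c=cv2.connectedComponentsWithStats(m);i=1+np.argmax(s[1:,4]);return (l==i),s[i],c[i]
for im,c,T,b in((A,sc,sT,(355,195,420,250)),(B,dc,dT,(200,195,280,260))):
    m,s,ce=big(mask(im,b,(5,90,60),(20,255,255)));print('cork',s,ce)
    # fit disc: project cylinder top/side silhouette, match bbox centre via mask
    th=np.linspace(0,2*np.pi,60);
    def sil(p,d=0):
        pts=np.array([[p[0]+50*np.cos(t),p[1]+50*np.sin(t),z] for t in th for z in(40,40-p[2])]);o=np.zeros(m.shape,np.uint8)
        u=proj(c,T,pts);h=cv2.convexHull((u*8).astype(np.int32));cv2.fillPoly(o,[h],255,shift=3);return o>0
    p0=ray(c,T,ce,35)[0][:2]
    best=max(((sil((p0[0]+x,p0[1]+y,tk))&m).sum()/(sil((p0[0]+x,p0[1]+y,tk))|m).sum(),p0[0]+x,p0[1]+y,tk) for x in range(-12,13,2) for y in range(-12,13,2) for tk in(6,10,14,18,24))
    print(best)
def W(p,P):
    ca,sa=np.cos(p[2]),np.sin(p[2]);P=np.array(P,float);return np.c_[p[0]+ca*P[:,0]-sa*P[:,1],p[1]+sa*P[:,0]+ca*P[:,1],P[:,2]]
C=[[-70,-150,26],[-70,150,26],[70,150,26],[70,-150,26]]
bar=[[-78,0,138],[78,0,138]]
su=np.array([[113,264],[247,238],[254,265],[115,295],[169,203],[179,243]])
du=np.array([[228,367],[318,348],[230,405],[355,377]])
dP=[[-70,150,26],[70,150,26],[-78,0,127],[78,0,127]]
def f(p): return np.r_[(proj(sc,sT,W(p,C+bar))-su).ravel(),(proj(dc,dT,W(p,dP))-du).ravel()]
r=least_squares(f,[500,-150,0],loss='soft_l1',x_scale=[10,10,.1]);p=r.x;print(p,f(p).round(1).reshape(-1,2).tolist())
for n,u,z in(('case',(231,250),35),): print(n,ray(sc,sT,u,z),ray(dc,dT,(275,373),35))
print('clip',ray(dc,dT,(464,362),9),'susan',ray(sc,sT,(350,318),10),'disp',ray(sc,sT,(434,280),10))
np.save('tray.npy',p)
for im,c,T in((A,sc,sT),(B,dc,dT)):
    for L in(C,[[x,y,z] for x,y,z in((-78,-8,138),(78,-8,138),(78,8,138),(-78,8,138))]):
        cv2.polylines(im,[(proj(c,T,W(p,L))*8).astype(np.int32)],True,(0,0,255),1,shift=3)
a=cv2.resize(A[190:310,100:420],None,fx=2.5,fy=2.5);b=cv2.resize(B[330:450,180:500],None,fx=2.5,fy=2.5)
cv2.imwrite('pics/ov.png',np.vstack([a,b]))
E
python3 fit.py
```

```text
cork [366 209  41  21 667] [386.04947526 218.47226387]
(np.float64(0.8421717171717171), np.float64(531.7495039996714), np.float64(260.0563219619897), 6)
cork [ 213  209   51   30 1176] [237.80782313 223.74489796]
(np.float64(0.8875471698113208), np.float64(534.4806840301819), np.float64(260.3902998708678), 6)
[ 4.63306869e+02 -2.27858726e+02 -1.39692714e-01] [[-1.6, -5.3], [-5.0, -4.3], [1.8, 0.5], [-2.9, 0.1], [0.7, -1.8], [-1.6, -7.0], [0.2, -2.3], [-0.2, -4.0], [0.0, 1.4], [0.7, -1.7]]
case [[ 483.2407086  -119.67479658   35.        ]] [[ 471.33830906 -121.04642448   35.        ]]
clip [[ 747.74847385 -204.65138063    9.        ]] susan [[782.23200824  11.82616789  10.        ]] disp [[762.61627612 227.82025349  10.        ]]
```

View pics/ov.png

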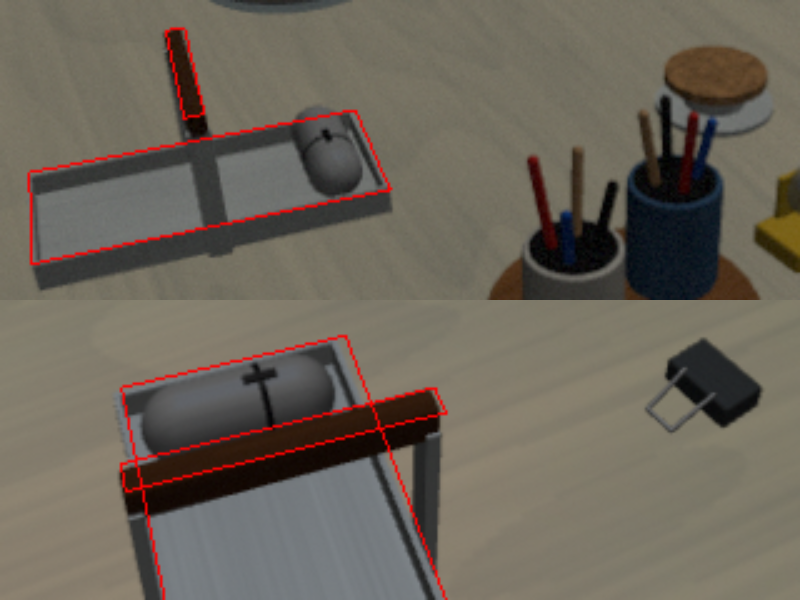

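The overlay shows that the fit is good to a few mm: tray at (463,-228), yaw -0.14, case about y=+109 on the tray, stand at (533,260). Next I turn and move above the tray in two legs.

Request:
{"op": "send_rows", "data": {"deltas": [{"rz": -0.908, "hand": 1}, {"rz": -0.908, "hand": 1}, {"dx": -0.0745, "dy": -0.0772, "hand": 1}, {"dx": -0.0745, "dy": -0.0772, "hand": 1}, {"dx": -0.0745, "dy": -0.0772, "hand": 1}, {"dx": -0.0745, "dy": -0.0772, "hand": 1}, {"dx": -0.0745, "dy": -0.0772, "hand": 1}, {"dx": -0.0745, "dy": -0.0772, "hand": 1}, {"dx": -0.0745, "dy": -0.0772, "hand": 1}, {"dx": -0.0745, "dy": -0.0772, "hand": 1}, {"dx": -0.0745, "dy": -0.0772, "hand": 1}]}}

```text
invalid input at $.deltas[0]: expected keys dx, dy, dz, rx, ry, rz, hand
```

Request:
{"op": "send_rows", "data": {"deltas": [{"dx": 0.0102, "dy": -0.1019, "hand": 1}, {"dx": 0.0102, "dy": -0.1019, "hand": 1}, {"dx": 0.0102, "dy": -0.1019, "hand": 1}, {"dx": 0.0102, "dy": -0.1019, "hand": 1}, {"dx": 0.0102, "dy": -0.1019, "hand": 1}, {"dx": 0.0102, "dy": -0.1019, "hand": 1}, {"dx": 0.0102, "dy": -0.1019, "hand": 1}, {"dx": 0.0102, "dy": -0.1019, "hand": 1}, {"hand": 1}, {"hand": 1}]}}

```text
invalid input at $.deltas[0]: expected keys dx, dy, dz, rx, ry, rz, hand
```

Run:
```python
from h import *
s=observe();print(s['time'],s['ee_pos'],s['orientation'],s['qpos'].round(2))
im,c,T=snap('wrist','w1.png');np.save('T1.npy',T);print(T.round(3).tolist())
p=np.load('tray.npy')
def W(P):
    ca,sa=np.cos(p[2]),np.sin(p[2]);P=np.array(P,float);return np.c_[p[0]+ca*P[:,0]-sa*P[:,1],p[1]+sa*P[:,0]+ca*P[:,1],P[:,2]]
im=im[:,:,::-1].copy()
for L in([[-70,-150,26],[-70,150,26],[70,150,26],[70,-150,26]],[(-78,-8,138),(78,-8,138),(78,8,138),(-78,8,138)]):
    q=proj(c,T,W(L));print(q.round(1).tolist());cv2.polylines(im,[q.astype(np.int32)],True,(0,0,255))
cv2.imwrite('pics/w1o.png',im)
```

```text
0.15 [275.56590099 560.82879213 403.88733095] [-7.11115453e-01 -3.05968437e+00  2.44930581e-03] [-1.18  0.38  0.02  1.37 -0.01  1.39 -0.05]
[[0.442, 0.849, 0.29, 200.239], [0.897, -0.417, -0.145, 596.98], [-0.002, 0.324, -0.946, 373.686], [0.0, 0.0, 0.0, 1.0]]
[[-237.9, 548.3], [-71.3, 510.5], [-8.0, 579.4], [-169.3, 609.7]]
[[-275.6, 624.4], [-176.3, 701.6], [-166.8, 700.6], [-266.0, 622.9]]
```

View pics/w1o.png

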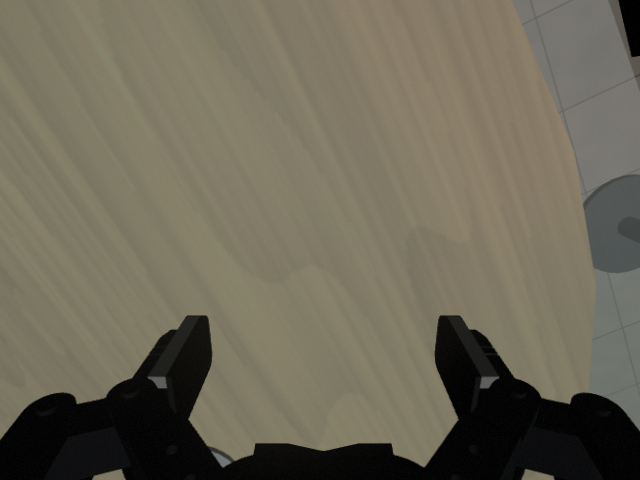

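All seven keys are needed, so nothing moved. The wrist view shows only the table and the open fingers at about (195,350) and (455,350). I'll resend in full.

Request:
{"op": "send_rows", "data": {"deltas": [{"dx": 0, "dy": 0, "dz": 0, "rx": 0, "ry": 0, "rz": -0.908, "hand": 1}, {"dx": 0, "dy": 0, "dz": 0, "rx": 0, "ry": 0, "rz": -0.908, "hand": 1}, {"dx": -0.0745, "dy": -0.0772, "dz": 0, "rx": 0, "ry": 0, "rz": 0, "hand": 1}, {"dx": -0.0745, "dy": -0.0772, "dz": 0, "rx": 0, "ry": 0, "rz": 0, "hand": 1}, {"dx": -0.0745, "dy": -0.0772, "dz": 0, "rx": 0, "ry": 0, "rz": 0, "hand": 1}, {"dx": -0.0745, "dy": -0.0772, "dz": 0, "rx": 0, "ry": 0, "rz": 0, "hand": 1}, {"dx": -0.0745, "dy": -0.0772, "dz": 0, "rx": 0, "ry": 0, "rz": 0, "hand": 1}, {"dx": -0.0745, "dy": -0.0772, "dz": 0, "rx": 0, "ry": 0, "rz": 0, "hand": 1}, {"dx": -0.0745, "dy": -0.0772, "dz": 0, "rx": 0, "ry": 0, "rz": 0, "hand": 1}, {"dx": -0.0745, "dy": -0.0772, "dz": 0, "rx": 0, "ry": 0, "rz": 0, "hand": 1}, {"dx": -0.0745, "dy": -0.0772, "dz": 0, "rx": 0, "ry": 0, "rz": 0, "hand": 1}]}}

```text
time: 1.58
ee_pos: [559.9, 168.7, 404.6]
orientation: [-0.219, -3.134, -0.0]
wrist_force: [0.4, 1.1, -0.1]
finger_gap: 85.6
gripper_force: 0.0
```

Request:
{"op": "send_rows", "data": {"deltas": [{"dx": 0.0102, "dy": -0.1019, "dz": 0, "rx": 0, "ry": 0, "rz": 0, "hand": 1}, {"dx": 0.0102, "dy": -0.1019, "dz": 0, "rx": 0, "ry": 0, "rz": 0, "hand": 1}, {"dx": 0.0102, "dy": -0.1019, "dz": 0, "rx": 0, "ry": 0, "rz": 0, "hand": 1}, {"dx": 0.0102, "dy": -0.1019, "dz": 0, "rx": 0, "ry": 0, "rz": 0, "hand": 1}, {"dx": 0.0102, "dy": -0.1019, "dz": 0, "rx": 0, "ry": 0, "rz": 0, "hand": 1}, {"dx": 0.0102, "dy": -0.1019, "dz": 0, "rx": 0, "ry": 0, "rz": 0, "hand": 1}, {"dx": 0.0102, "dy": -0.1019, "dz": 0, "rx": 0, "ry": 0, "rz": 0, "hand": 1}, {"dx": 0.0102, "dy": -0.1019, "dz": 0, "rx": 0, "ry": 0, "rz": 0, "hand": 1}, {"dx": 0, "dy": 0, "dz": 0, "rx": 0, "ry": 0, "rz": 0, "hand": 1}, {"dx": 0, "dy": 0, "dz": 0, "rx": 0, "ry": 0, "rz": 0, "hand": 1}]}}

```text
time: 2.82
ee_pos: [462.1, -227.3, 404.5]
orientation: [-0.22, -3.134, -0.001]
wrist_force: [1.1, 0.4, 0.6]
finger_gap: 85.7
gripper_force: 0.0
```

```bash
cat > ov.py <<'E'
from h import *
import sys
s=observe();print(s['time'],s['ee_pos'],s['orientation'],s['qpos'].round(2))
n=sys.argv[1];im,c,T=snap('wrist',n+'.png')
p=np.load('tray.npy') if len(sys.argv)<5 else np.array(sys.argv[2:5],float)
def W(P):
    ca,sa=np.cos(p[2]),np.sin(p[2]);P=np.array(P,float);return np.c_[p[0]+ca*P[:,0]-sa*P[:,1],p[1]+sa*P[:,0]+ca*P[:,1],P[:,2]]
im=im[:,:,::-1].copy()
for L in([[-70,-150,26],[-70,150,26],[70,150,26],[70,-150,26]],[(-78,-8,138),(78,-8,138),(78,8,138),(-78,8,138)]):
    q=proj(c,T,W(L));print(q.round(1).tolist());cv2.polylines(im,[q.astype(np.int32)],True,(0,0,255))
cv2.imwrite('pics/'+n+'o.png',im)
E
python3 ov.py w2
```

```text
2.825 [ 462.12972989 -227.31429938  404.49605974] [-2.19583243e-01 -3.13355876e+00 -8.01037933e-04] [-0.06  0.15  0.52  1.69 -0.08  1.32  1.9 ]
[[146.5, 121.9], [500.3, 121.6], [479.7, 273.2], [167.2, 273.4]]
[[309.5, 115.5], [312.1, 349.5], [335.1, 349.4], [337.5, 115.4]]
```

View pics/w2o.png

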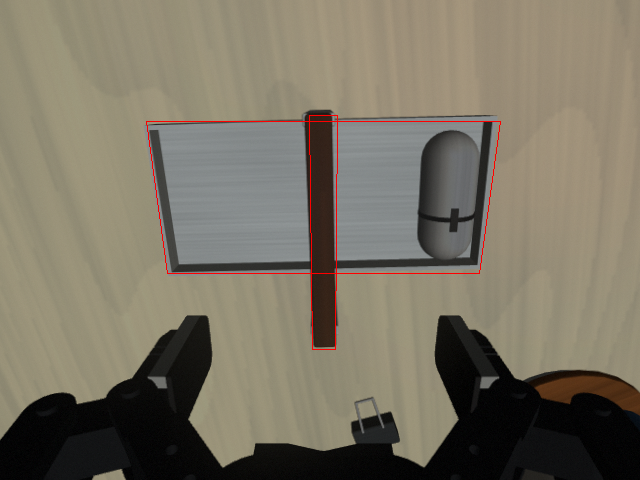

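The wrist view has the tray rim corners at about (147,125), (496,115), (479,265), (170,272), bar ends (305–333,112) and (312–335,348), and the case at (447,195). The yaw is slightly off, so I'm refitting.

Run:
```python
from h import *
from scipy.optimize import least_squares
c,T=cam('wrist')
def W(p,P):
    ca,sa=np.cos(p[2]),np.sin(p[2]);P=np.array(P,float);return np.c_[p[0]+ca*P[:,0]-sa*P[:,1],p[1]+sa*P[:,0]+ca*P[:,1],P[:,2]]
P=[[-70,-150,26],[-70,150,26],[70,150,26],[70,-150,26],[-78,-8,138],[-78,8,138],[78,-8,138],[78,8,138]]
u=np.array([[147,125],[496,115],[479,265],[170,272],[305,113],[333,112],[312,348],[335,348]])
r=least_squares(lambda p:(proj(c,T,W(p,P))-u).ravel(),[463,-228,-.12],loss='soft_l1',x_scale=[10,10,.1])
print(r.x,r.fun.reshape(-1,2).round(1).tolist());np.save('tray.npy',r.x)
g=ray(c,T,[447,195],48);
d=g[0][:2]-r.x[:2];ca,sa=np.cos(r.x[2]),np.sin(r.x[2]);print(g,'case ty',-sa*d[0]+ca*d[1])
a=-r.x[2]; print('stand',[ray(*cam(n),u,40) for n,u in(('side',(239,221)),('scene',(386,217)))])
```

```text
[ 4.61859193e+02 -2.28085477e+02 -1.16584127e-01] [[-3.3, -1.1], [1.8, 0.7], [1.6, 3.5], [-2.2, 2.9], [-0.6, -0.2], [-0.5, 0.2], [0.8, -0.3], [0.8, -0.8]]
[[ 466.59066707 -122.76719038   48.        ]] case ty 105.15372786023508
stand [array([[537.86918757, 261.42905461,  40.        ]]), array([[532.88290682, 256.86443083,  40.        ]])]
```

Request:
{"op": "send_rows", "data": {"deltas": [{"dx": 0, "dy": -0.0016, "dz": 0.07, "rx": 0, "ry": 0, "rz": -0.134, "hand": 1}, {"dx": 0, "dy": 0, "dz": 0.07, "rx": 0, "ry": 0, "rz": 0, "hand": 1}, {"dx": 0, "dy": 0, "dz": 0.06, "rx": 0, "ry": 0, "rz": 0, "hand": 1}, {"dx": 0, "dy": 0, "dz": 0.045, "rx": 0, "ry": 0, "rz": 0, "hand": 1}, {"dx": 0, "dy": 0, "dz": 0, "rx": 0, "ry": 0, "rz": 0, "hand": 1}, {"dx": 0, "dy": 0, "dz": 0, "rx": 0, "ry": 0, "rz": 0, "hand": 1}], "newtons": 40}}

```text
time: 3.62
ee_pos: [462.6, -227.9, 283.1]
orientation: [0.18, 3.136, -0.0]
wrist_force: [0.0, 0.1, 0.7]
finger_gap: 85.1
gripper_force: 0.0
```

Request:
{"op": "send_rows", "data": {"deltas": [{"dx": 0, "dy": 0, "dz": 0, "rx": 0, "ry": 0, "rz": 0, "hand": -0.3}, {"dx": 0, "dy": 0, "dz": 0, "rx": 0, "ry": 0, "rz": 0, "hand": -0.5}, {"dx": 0, "dy": 0, "dz": 0, "rx": 0, "ry": 0, "rz": 0, "hand": -1}, {"dx": 0, "dy": 0, "dz": 0, "rx": 0, "ry": 0, "rz": 0, "hand": -1}, {"dx": 0, "dy": 0, "dz": 0, "rx": 0, "ry": 0, "rz": 0, "hand": -1}, {"dx": 0, "dy": 0, "dz": 0, "rx": 0, "ry": 0, "rz": 0, "hand": -1}, {"dx": 0, "dy": 0, "dz": 0, "rx": 0, "ry": 0, "rz": 0, "hand": -1}, {"dx": 0, "dy": 0, "dz": 0, "rx": 0, "ry": 0, "rz": 0, "hand": -1}], "newtons": 40}}

```text
time: 4.62
ee_pos: [462.0, -228.5, 282.5]
orientation: [0.183, 3.136, 0.0]
wrist_force: [-1.4, 2.1, 5.2]
finger_gap: 15.2
gripper_force: 40.2
```

Request:
{"op": "send_rows", "data": {"deltas": [{"dx": 0, "dy": 0, "dz": 0, "rx": 0, "ry": 0, "rz": 0, "hand": -1}, {"dx": 0, "dy": 0, "dz": 0, "rx": 0, "ry": 0, "rz": 0, "hand": -1}, {"dx": 0, "dy": 0, "dz": 0, "rx": 0, "ry": 0, "rz": 0, "hand": -1}], "newtons": 110}}

```text
time: 5.0
ee_pos: [462.0, -228.6, 282.7]
orientation: [0.183, 3.136, -0.0]
wrist_force: [-2.0, 1.3, 6.3]
finger_gap: 14.2
gripper_force: 108.7
```

Run:
```python
from h import *
s=observe();print(s['time'],s['ee_pos'],s['wrist_force'],s['torque'],s['gripper_force'],s['finger_gap'],s['qpos'].round(2))
M=R.from_rotvec(s['orientation']).as_matrix();np.save('Rg.npy',M);print(M.round(5).tolist())
snap('wrist','w3.png')
```

```text
5.0 [ 462.02980317 -228.56551215  282.65043403] [-2.00742983  1.26942773  6.28879892] [0.41246874 0.38654129 0.04202176] 108.66249918937683 14.173528710691143 [-0.03  0.26  0.5   1.85 -0.15  1.06  1.98]
[[-0.99324, 0.11607, 0.00059], [0.11607, 0.99324, -5e-05], [-0.00059, 2e-05, -1.0]]
```

View pics/w3.png

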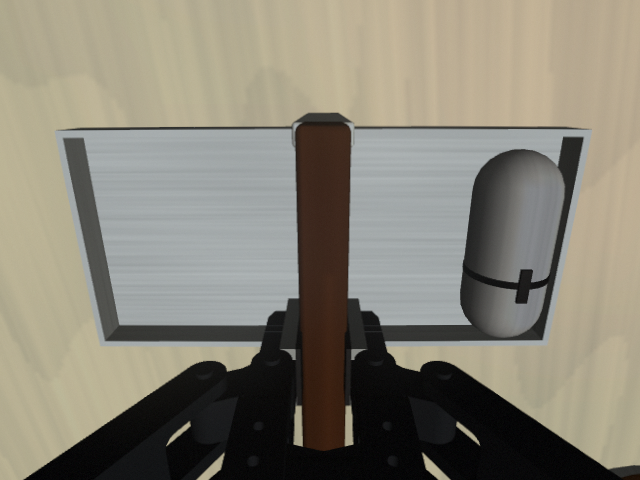

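The bar is held centred between the pads (column 323), with the case at about (515,240). Now I lift, with a slight +y-down tilt to keep the case on its rim for the carry.

Request:
{"op": "send_rows", "data": {"deltas": [{"dx": 0, "dy": 0, "dz": -0.01, "rx": 0, "ry": 0, "rz": 0, "hand": -1}, {"dx": 0, "dy": 0, "dz": -0.03, "rx": 0, "ry": 0, "rz": 0, "hand": -1}, {"dx": 0, "dy": 0.0099, "dz": -0.04, "rx": 0.1, "ry": 0, "rz": 0, "hand": -1}, {"dx": 0, "dy": 0.0099, "dz": -0.04, "rx": 0.1, "ry": 0, "rz": 0, "hand": -1}, {"dx": 0, "dy": 0.0099, "dz": -0.04, "rx": 0.1, "ry": 0, "rz": 0, "hand": -1}, {"dx": 0, "dy": 0, "dz": -0.03, "rx": 0, "ry": 0, "rz": 0, "hand": -1}, {"dx": 0, "dy": 0, "dz": -0.01, "rx": 0, "ry": 0, "rz": 0, "hand": -1}, {"dx": 0, "dy": 0, "dz": 0, "rx": 0, "ry": 0, "rz": 0, "hand": -1}, {"dx": 0, "dy": 0, "dz": 0, "rx": 0, "ry": 0, "rz": 0, "hand": -1}, {"dx": 0, "dy": 0, "dz": 0, "rx": 0, "ry": 0, "rz": 0, "hand": -1}]}}

```text
time: 6.3
ee_pos: [463.7, -211.8, 381.2]
orientation: [-0.183, -3.131, 0.082]
wrist_force: [-0.1, 0.1, -6.2]
finger_gap: 14.3
gripper_force: 108.0
```

```bash
cat > trk.py <<'E'
from h import *
# tracker: tray pose relative to tool is fixed from the grasp moment
Rg=np.load('Rg.npy');Tg=np.eye(4);Tg[:3,:3]=Rg;Tg[:3,3]=[462.03,-228.57,282.65]
c=get_calibration('wrist');Tc=Tg@np.array(c['hand_eye']);p=np.load('tray.npy')
def ty(u,v,z=36):
    w=ray(c,Tc,[[u,v]],z)[0];return -np.sin(p[2])*(w[0]-p[0])+np.cos(p[2])*(w[1]-p[1])
def edges(im,v=215):
    g=cv2.GaussianBlur(cv2.cvtColor(im,cv2.COLOR_RGB2GRAY),(5,5),0)[v-4:v+5].mean(0)
    return g
def case(im,v=205):
    g=edges(im,v);floor=np.percentile(g[110:540],75);m=(g<floor*0.84)
    m[:105]=0;m[557:]=0
    runs=[];i=0
    while i<640:
        if m[i]:
            j=i
            while j<640 and m[j]: j+=1
            runs.append((i,j-1));i=j
        i+=1
    return [r for r in runs if r[1]-r[0]>8],floor
def tilt():
    s=observe();M=R.from_rotvec(s['orientation']).as_matrix()
    d=(Rg.T@M);rv=R.from_matrix(d).as_rotvec();
    return s,1000*M[2,0]+.59,1000*(M[2,1])-.02,rv
E
cat > t.py <<'E'
from trk import *
import sys
for k in range(int(sys.argv[1]) if len(sys.argv)>1 else 2):
    s,tx,tyy,rv=tilt();im=snapshot('wrist');r,f=case(im)
    print(round(s['time'],3),'pos',s['ee_pos'].round(1),'tiltmrad x %.1f y %.1f'%(tx,tyy),'F',s['wrist_force'].round(1),s['torque'].round(2),'gap',round(s['finger_gap'],1),r,int(f),[tuple(round(ty(u,205),1) for u in q) for q in r])
cv2.imwrite('pics/last.png',im[:,:,::-1])
E
python3 t.py
python3 - <<'E'
import cv2;from trk import *
im=cv2.imread('pics/w3.png')[:,:,::-1].copy();r,f=case(im);print(r,f,[[ty(u,205) for u in q] for q in r],ty(323,205)); print(edges(im)[::15].astype(int).tolist())
E
```

```text
6.3 pos [ 463.7 -211.8  381.2] tiltmrad x 2.0 y -52.3 F [-0.1  0.1 -6.2] [-0.14  0.06  0.05] gap 14.3 [(296, 350), (488, 556)] 164 [(np.float64(-16.4), np.float64(13.8)), (np.float64(91.5), np.float64(130.2))]
6.35 pos [ 463.7 -211.8  381.3] tiltmrad x 1.8 y -52.4 F [-0.1  0.  -5.9] [-0.09 -0.01  0.01] gap 14.2 [(296, 350), (488, 556)] 164 [(np.float64(-16.4), np.float64(13.8)), (np.float64(91.5), np.float64(130.2))]
[(296, 350), (470, 556)] 166.44444444444446 [[np.float64(-16.442808400188895), np.float64(13.814407780080096)], [np.float64(81.2797312261023), np.float64(130.20895284499414)]] -1.3134772321486237
[177, 177, 177, 176, 174, 165, 79, 164, 164, 165, 165, 166, 166, 166, 166, 165, 165, 165, 165, 166, 40, 44, 43, 45, 168, 167, 166, 166, 165, 164, 163, 162, 44, 75, 107, 131, 132, 131, 161, 174, 174, 176, 176]
```

Request:
{"op": "send_rows", "data": {"deltas": [{"dx": -0.0003, "dy": 0.0082, "dz": -0.0004, "rx": 0, "ry": 0, "rz": 0, "hand": -1}, {"dx": -0.0005, "dy": 0.0163, "dz": -0.0009, "rx": 0, "ry": 0, "rz": 0, "hand": -1}, {"dx": -0.0008, "dy": 0.0245, "dz": -0.0013, "rx": 0, "ry": 0, "rz": 0, "hand": -1}, {"dx": -0.001, "dy": 0.0326, "dz": -0.0017, "rx": 0, "ry": 0, "rz": 0, "hand": -1}, {"dx": -0.0013, "dy": 0.0408, "dz": -0.0021, "rx": 0, "ry": 0, "rz": 0, "hand": -1}, {"dx": -0.0016, "dy": 0.0489, "dz": -0.0026, "rx": 0, "ry": 0, "rz": 0, "hand": -1}, {"dx": -0.0018, "dy": 0.0571, "dz": -0.003, "rx": 0, "ry": 0, "rz": 0, "hand": -1}, {"dx": -0.0021, "dy": 0.0652, "dz": -0.0034, "rx": 0, "ry": 0, "rz": 0, "hand": -1}, {"dx": -0.0024, "dy": 0.0734, "dz": -0.0039, "rx": 0, "ry": 0, "rz": 0, "hand": -1}, {"dx": -0.0026, "dy": 0.0815, "dz": -0.0043, "rx": 0, "ry": 0, "rz": 0, "hand": -1}, {"dx": -0.0029, "dy": 0.0897, "dz": -0.0047, "rx": 0, "ry": 0, "rz": 0, "hand": -1}, {"dx": -0.0026, "dy": 0.0815, "dz": -0.0043, "rx": 0, "ry": 0, "rz": 0, "hand": -1}]}}

```text
time: 7.9
ee_pos: [509.4, 98.1, 382.0]
orientation: [-0.18, -3.132, 0.081]
wrist_force: [0.6, -0.5, -5.2]
finger_gap: 14.2
gripper_force: 108.0
```

Request:
{"op": "send_rows", "data": {"deltas": [{"dx": -0.0024, "dy": 0.0734, "dz": -0.0039, "rx": 0, "ry": 0, "rz": 0, "hand": -1}, {"dx": -0.0021, "dy": 0.0652, "dz": -0.0034, "rx": 0, "ry": 0, "rz": 0, "hand": -1}, {"dx": -0.0018, "dy": 0.0571, "dz": -0.003, "rx": 0, "ry": 0, "rz": 0, "hand": -1}, {"dx": -0.0016, "dy": 0.0489, "dz": -0.0026, "rx": 0, "ry": 0, "rz": 0, "hand": -1}, {"dx": -0.0013, "dy": 0.0408, "dz": -0.0021, "rx": 0, "ry": 0, "rz": 0, "hand": -1}, {"dx": -0.001, "dy": 0.0326, "dz": -0.0017, "rx": 0, "ry": 0, "rz": 0, "hand": -1}, {"dx": -0.0008, "dy": 0.0245, "dz": -0.0013, "rx": 0, "ry": 0, "rz": 0, "hand": -1}, {"dx": -0.0005, "dy": 0.0163, "dz": -0.0009, "rx": 0, "ry": 0, "rz": 0, "hand": -1}, {"dx": -0.0003, "dy": 0.0082, "dz": -0.0004, "rx": 0, "ry": 0, "rz": 0, "hand": -1}, {"dx": 0, "dy": 0, "dz": 0, "rx": 0, "ry": 0, "rz": 0, "hand": -1}, {"dx": 0, "dy": 0, "dz": 0, "rx": 0, "ry": 0, "rz": 0, "hand": -1}]}}

```text
time: 9.28
ee_pos: [537.1, 276.5, 382.0]
orientation: [-0.184, -3.132, 0.083]
wrist_force: [-1.3, -0.2, -5.8]
finger_gap: 14.0
gripper_force: 108.0
```

```bash
cat >> trk.py <<'E'
V=205
_a=np.linspace(0,2*np.pi,73);_x=np.linspace(-34,34,69);X,AA=np.meshgrid(_x,_a)
YS=np.arange(-125,126,1.);LR=[]
for y0 in YS:
    lx,ly=X.ravel(),(y0+24*np.cos(AA)).ravel();ca,sa=np.cos(p[2]),np.sin(p[2])
    u=proj(c,Tc,np.c_[p[0]+ca*lx-sa*ly,p[1]+sa*lx+ca*ly,(30+24*np.sin(AA)).ravel()])
    q=u[abs(u[:,1]-V)<4,0];LR.append((q.min(),q.max()))
LR=np.array(LR)
BAR=(296,350)
def casey(im):
    """case centre from left and right silhouette edges (nan where hidden by bar/rim)"""
    r,f=case(im,V);L=[];Rr=[]
    for a,b in r:
        if not(BAR[0]-4<=a<=BAR[0]+3) and a>112: L.append(a)
        if not(BAR[1]-3<=b<=BAR[1]+4) and b<552: Rr.append(b)
    return [round(float(np.interp(a,LR[:,0],YS)),1) for a in L],[round(float(np.interp(b,LR[:,1],YS)),1) for b in Rr]
E
cat > t.py <<'E'
from trk import *
import sys
for k in range(int(sys.argv[1]) if len(sys.argv)>1 else 2):
    s,tx,tyy,rv=tilt();im=snapshot('wrist')
    M=R.from_rotvec(s['orientation']).as_matrix();tp=s['ee_pos']+M@(Rg.T@(np.array([p[0],p[1],0])-Tg[:3,3]))
    print(round(s['time'],3),'tray',tp.round(1),'tilt x %.1f y %.1f'%(tx,tyy),'F',s['wrist_force'].round(1),'gap',round(s['finger_gap'],1),case(im)[0],'case L,R',casey(im))
cv2.imwrite('pics/last.png',im[:,:,::-1])
E
python3 t.py
```

```text
9.275 tray [535.1 262.2  99.7] tilt x 0.5 y -52.7 F [-1.3 -0.2 -5.8] gap 14.0 [(296, 350), (488, 556)] case L,R ([120.4], [])
9.325 tray [535.1 262.2  99.8] tilt x 0.5 y -52.6 F [ 0.5 -1.3 -6.4] gap 14.4 [(296, 350), (488, 556)] case L,R ([120.4], [])
```

Request:
{"op": "send_rows", "data": {"deltas": [{"dx": 0, "dy": -0.0233, "dz": 0, "rx": -0.237, "ry": 0, "rz": 0, "hand": -1}, {"dx": 0, "dy": -0.0233, "dz": 0, "rx": -0.237, "ry": 0, "rz": 0, "hand": -1}, {"dx": 0, "dy": 0, "dz": 0, "rx": 0, "ry": 0, "rz": 0, "hand": -1}, {"dx": 0, "dy": 0, "dz": 0, "rx": 0, "ry": 0, "rz": 0, "hand": -1}, {"dx": 0, "dy": 0, "dz": 0, "rx": 0, "ry": 0, "rz": 0, "hand": -1}]}}

```text
time: 10.0
ee_pos: [534.1, 254.6, 382.6]
orientation: [0.181, 3.135, 0.048]
wrist_force: [-0.7, -0.6, -5.7]
finger_gap: 14.2
gripper_force: 108.1
```

```bash
python3 t.py 2
```

```text
10.0 tray [534.7 263.6 100.1] tilt x 0.9 y 30.3 F [-0.7 -0.6 -5.7] gap 14.2 [(296, 350), (463, 556)] case L,R ([105.4], [])
10.05 tray [534.7 263.7 100.1] tilt x 0.8 y 30.3 F [ 1.2 -0.2 -6.3] gap 13.9 [(296, 350), (459, 556)] case L,R ([102.9], [])
```

Request:
{"op": "send_rows", "data": {"deltas": [{"dx": 0, "dy": 0, "dz": 0, "rx": 0, "ry": 0, "rz": 0, "hand": -1}, {"dx": 0, "dy": 0.0169, "dz": 0, "rx": 0.172, "ry": 0, "rz": 0, "hand": -1}, {"dx": 0, "dy": 0.0169, "dz": 0, "rx": 0.172, "ry": 0, "rz": 0, "hand": -1}, {"dx": 0, "dy": 0, "dz": 0, "rx": 0, "ry": 0, "rz": 0, "hand": -1}]}}

```text
time: 10.6
ee_pos: [535.8, 272.9, 382.6]
orientation: [-0.178, -3.134, 0.047]
wrist_force: [-0.8, 0.2, -6.2]
finger_gap: 14.4
gripper_force: 108.0
```

```bash
python3 t.py 2
```

```text
10.6 tray [534.3 264.9 100. ] tilt x 1.3 y -30.2 F [-0.8  0.2 -6.2] gap 14.4 [(296, 350), (420, 509)] case L,R ([79.5], [79.3])
10.65 tray [534.6 264.1 100.1] tilt x 1.1 y -30.0 F [-0.3 -0.1 -4.6] gap 14.4 [(296, 350), (423, 511)] case L,R ([81.3], [80.5])
```

```bash
cat > rim.py <<'E'
import cv2,numpy as np
a=cv2.imread('pics/w3.png',0);b=cv2.imread('pics/last.png',0)
P=np.array([[62,132],[588,131],[102,343],[546,344],[90,140],[118,327],[200,128],[200,343],[450,128],[450,343]],np.float32).reshape(-1,1,2)
q,st,e=cv2.calcOpticalFlowPyrLK(a,b,P,None,winSize=(21,21))
print(np.c_[P.reshape(-1,2),(q-P).reshape(-1,2).round(2),st].tolist())
E
python3 rim.py
```

```text
[[62.0, 132.0, -0.7900000214576721, -0.009999999776482582, 1.0], [588.0, 131.0, -1.2300000190734863, 0.4099999964237213, 1.0], [102.0, 343.0, -0.9300000071525574, 0.14000000059604645, 1.0], [546.0, 344.0, -1.0299999713897705, -0.10000000149011612, 1.0], [90.0, 140.0, -0.7599999904632568, -0.009999999776482582, 1.0], [118.0, 327.0, -0.800000011920929, 0.28999999165534973, 1.0], [200.0, 128.0, -25.780000686645508, 0.12999999523162842, 1.0], [200.0, 343.0, -17.6200008392334, 0.15000000596046448, 1.0], [450.0, 128.0, -9.649999618530273, 0.3199999928474426, 1.0], [450.0, 343.0, 20.469999313354492, -0.4000000059604645, 1.0]]
```

View pics/last.png

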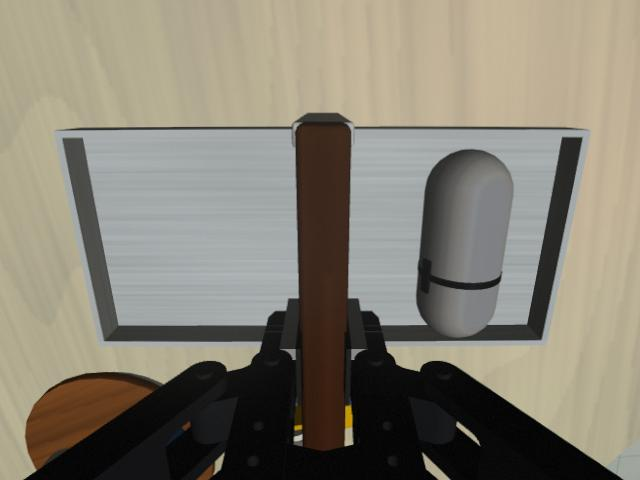

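The case is at about (467,240), tray y≈82, with a small grip droop of about 4 mrad. It's rolling slower than modelled, so I'll continue with feedback.

Request:
{"op": "send_rows", "data": {"deltas": [{"dx": 0, "dy": -0.0155, "dz": 0, "rx": -0.158, "ry": 0, "rz": 0, "hand": -1}, {"dx": 0, "dy": -0.0155, "dz": 0, "rx": -0.158, "ry": 0, "rz": 0, "hand": -1}, {"dx": 0, "dy": 0, "dz": 0, "rx": 0, "ry": 0, "rz": 0, "hand": -1}]}}

```text
time: 11.08
ee_pos: [534.8, 253.3, 383.7]
orientation: [0.187, 3.133, 0.041]
wrist_force: [-0.8, 0.3, -5.5]
finger_gap: 13.9
gripper_force: 108.0
```

```bash
python3 t.py 2;python3 rim.py|cut -c1-150
```

```text
11.075 tray [535.5 261.1 101.1] tilt x -0.1 y 26.0 F [-0.8  0.3 -5.5] gap 13.9 [(296, 350), (436, 525)] case L,R ([89.1], [88.3])
11.125 tray [535.3 261.8 101.1] tilt x 0.2 y 25.8 F [ 0.4  0.9 -5.7] gap 14.3 [(296, 350), (434, 523)] case L,R ([87.9], [87.2])
[[62.0, 132.0, -0.9900000095367432, -0.1599999964237213, 1.0], [588.0, 131.0, -1.4600000381469727, 0.5099999904632568, 1.0], [102.0, 343.0, -1.1200000
```

Request:
{"op": "send_rows", "data": {"deltas": [{"dx": 0, "dy": 0, "dz": 0, "rx": 0, "ry": 0, "rz": 0, "hand": -1}]}}

```text
time: 11.3
ee_pos: [534.4, 255.7, 383.2]
orientation: [0.182, 3.135, 0.04]
wrist_force: [0.1, -0.0, -6.0]
finger_gap: 14.1
gripper_force: 108.0
```

```bash
python3 t.py 2
```

```text
11.3 tray [534.8 263.3 100.7] tilt x 0.7 y 25.6 F [ 0.1 -0.  -6. ] gap 14.1 [(296, 350), (427, 515)] case L,R ([83.7], [82.7])
11.35 tray [534.8 263.4 100.6] tilt x 0.8 y 25.5 F [-0.5 -0.6 -5.4] gap 14.1 [(296, 350), (425, 513)] case L,R ([82.5], [81.6])
```

Request:
{"op": "send_rows", "data": {"deltas": [{"dx": 0, "dy": 0, "dz": 0, "rx": 0, "ry": 0, "rz": 0, "hand": -1}]}}

```text
time: 11.52
ee_pos: [534.4, 255.7, 383.1]
orientation: [0.182, 3.135, 0.04]
wrist_force: [-0.2, -0.3, -6.1]
finger_gap: 14.1
gripper_force: 108.0
```

```bash
python3 t.py 3
```

```text
11.525 tray [534.8 263.3 100.5] tilt x 0.8 y 25.3 F [-0.2 -0.3 -6.1] gap 14.1 [(296, 350), (418, 505)] case L,R ([78.3], [77.2])
11.575 tray [534.9 263.2 100.6] tilt x 0.8 y 25.3 F [-0.5  0.8 -5.8] gap 14.2 [(296, 350), (416, 503)] case L,R ([77.2], [76.1])
11.625 tray [534.9 263.2 100.6] tilt x 0.7 y 25.3 F [ 0.7  0.  -5.1] gap 14.4 [(296, 350), (413, 501)] case L,R ([75.4], [74.9])
```

Request:
{"op": "send_rows", "data": {"deltas": [{"dx": 0, "dy": 0.0113, "dz": 0, "rx": 0.115, "ry": 0, "rz": 0, "hand": -1}, {"dx": 0, "dy": 0, "dz": 0, "rx": 0, "ry": 0, "rz": 0, "hand": -1}]}}

```text
time: 11.92
ee_pos: [534.9, 262.1, 383.2]
orientation: [-0.18, -3.136, -0.008]
wrist_force: [0.4, 0.1, -7.0]
finger_gap: 14.3
gripper_force: 108.0
```

```bash
python3 t.py 7; python3 rim.py|cut -c1-250
```

```text
11.925 tray [534.6 264.  100.6] tilt x 0.9 y 5.1 F [ 0.4  0.1 -7. ] gap 14.3 [(296, 350), (399, 486)] case L,R ([67.1], [66.6])
11.975 tray [534.7 263.8 100.6] tilt x 0.8 y 5.3 F [ 0.5 -0.8 -7.1] gap 14.2 [(296, 350), (398, 485)] case L,R ([66.5], [66.1])
12.025 tray [534.8 263.4 100.6] tilt x 0.8 y 5.3 F [-0.1  0.1 -5.9] gap 14.3 [(296, 350), (398, 485)] case L,R ([66.5], [66.1])
12.075 tray [534.9 263.2 100.6] tilt x 0.7 y 5.3 F [-0.5 -0.3 -5.5] gap 14.2 [(296, 350), (398, 485)] case L,R ([66.5], [66.1])
12.125 tray [535.  263.  100.7] tilt x 0.7 y 5.3 F [-0.6 -0.4 -5.8] gap 14.1 [(296, 350), (398, 485)] case L,R ([66.5], [66.1])
12.175 tray [534.9 262.9 100.7] tilt x 0.7 y 5.3 F [-0.1 -0.6 -5.6] gap 14.1 [(296, 350), (398, 485)] case L,R ([66.5], [66.1])
12.225 tray [535.  262.9 100.7] tilt x 0.6 y 5.4 F [ 0.1 -0.2 -7. ] gap 14.2 [(296, 350), (398, 485)] case L,R ([66.5], [66.1])
[[62.0, 132.0, -0.8500000238418579, -0.14000000059604645, 1.0], [588.0, 131.0, -1.309999942779541, 0.4300000071525574, 1.0], [102.0, 343.0, -1.0, 0.1599999964237213, 1.0], [546.0, 344.0, -1.1100000143051147, -0.17000000178813934, 1.0], [90.0, 140.0,
```

The case is damped and stops by itself near level at y≈66, so incremental tilting will work.

Request:
{"op": "send_rows", "data": {"deltas": [{"dx": 0, "dy": -0.0113, "dz": 0, "rx": -0.115, "ry": 0, "rz": 0, "hand": -1}, {"dx": 0, "dy": 0, "dz": 0, "rx": 0, "ry": 0, "rz": 0, "hand": -1}, {"dx": 0, "dy": 0, "dz": 0, "rx": 0, "ry": 0, "rz": 0, "hand": -1}, {"dx": 0, "dy": 0, "dz": 0, "rx": 0, "ry": 0, "rz": 0, "hand": -1}, {"dx": 0, "dy": 0, "dz": 0, "rx": 0, "ry": 0, "rz": 0, "hand": -1}, {"dx": 0, "dy": 0, "dz": 0, "rx": 0, "ry": 0, "rz": 0, "hand": -1}]}}

```text
time: 13.02
ee_pos: [534.4, 255.5, 383.3]
orientation: [0.182, 3.135, 0.04]
wrist_force: [-0.4, -0.1, -6.6]
finger_gap: 14.2
gripper_force: 108.0
```

```bash
python3 t.py 2
```

```text
13.025 tray [534.9 263.1 100.8] tilt x 0.7 y 25.4 F [-0.4 -0.1 -6.6] gap 14.2 [(296, 350), (370, 455)] case L,R ([50.0], [49.4])
13.075 tray [534.9 263.2 100.7] tilt x 0.7 y 25.4 F [-0.1 -0.8 -5.6] gap 14.1 [(296, 350), (367, 452)] case L,R ([48.3], [47.7])
```

Request:
{"op": "send_rows", "data": {"deltas": [{"dx": 0, "dy": 0, "dz": 0, "rx": 0, "ry": 0, "rz": 0, "hand": -1}, {"dx": 0, "dy": 0, "dz": 0, "rx": 0, "ry": 0, "rz": 0, "hand": -1}, {"dx": 0, "dy": 0, "dz": 0, "rx": 0, "ry": 0, "rz": 0, "hand": -1}, {"dx": 0, "dy": 0, "dz": 0, "rx": 0, "ry": 0, "rz": 0, "hand": -1}]}}

```text
time: 13.62
ee_pos: [534.4, 255.4, 383.4]
orientation: [0.183, 3.135, 0.04]
wrist_force: [-0.0, -0.5, -5.6]
finger_gap: 14.2
gripper_force: 108.0
```

```bash
python3 t.py 2
```

```text
13.625 tray [534.9 263.1 100.8] tilt x 0.6 y 25.5 F [-0.  -0.5 -5.6] gap 14.2 [(296, 408)] case L,R ([], [23.0])
13.675 tray [534.9 263.1 100.8] tilt x 0.7 y 25.5 F [ 0.4  0.1 -5.5] gap 14.1 [(296, 403)] case L,R ([], [20.2])
```

Request:
{"op": "send_rows", "data": {"deltas": [{"dx": 0, "dy": 0.0186, "dz": 0, "rx": 0.189, "ry": 0, "rz": 0, "hand": -1}]}}

```text
time: 13.85
ee_pos: [535.9, 263.8, 383.8]
orientation: [-0.186, -3.136, 0.014]
wrist_force: [0.5, -0.7, -5.6]
finger_gap: 13.9
gripper_force: 108.0
```

```bash
python3 t.py 2
```

```text
13.85 tray [535.4 261.7 101.2] tilt x 0.1 y -9.2 F [ 0.5 -0.7 -5.6] gap 13.9 [(296, 387)] case L,R ([], [11.2])
13.9 tray [534.6 264.  101. ] tilt x 0.7 y -10.3 F [-1.3  1.9 -5.2] gap 14.1 [(296, 381)] case L,R ([], [7.8])
```

Request:
{"op": "send_rows", "data": {"deltas": [{"dx": 0, "dy": 0, "dz": 0, "rx": 0, "ry": 0, "rz": 0, "hand": -1}]}}

```text
time: 14.08
ee_pos: [535.4, 265.3, 383.3]
orientation: [-0.181, -3.136, 0.012]
wrist_force: [-0.7, -0.0, -6.1]
finger_gap: 14.2
gripper_force: 108.0
```

```bash
python3 t.py 2; python3 rim.py|cut -c1-250
```

```text
14.075 tray [534.8 263.6 100.7] tilt x 0.9 y -7.7 F [-0.7 -0.  -6.1] gap 14.2 [(290, 374)] case L,R ([3.8], [3.8])
14.125 tray [534.8 263.3 100.8] tilt x 0.8 y -7.6 F [-0.4 -0.6 -5.6] gap 14.3 [(290, 374)] case L,R ([3.8], [3.8])
[[62.0, 132.0, -0.3700000047683716, -0.23000000417232513, 1.0], [588.0, 131.0, -0.4099999964237213, 0.38999998569488525, 1.0], [102.0, 343.0, -0.6000000238418579, 0.09000000357627869, 1.0], [546.0, 344.0, -0.47999998927116394, 0.3700000047683716, 1.0
```

Request:
{"op": "send_rows", "data": {"deltas": [{"dx": 0, "dy": -0.0049, "dz": 0, "rx": -0.049, "ry": 0, "rz": 0, "hand": -1}, {"dx": 0, "dy": 0, "dz": 0, "rx": 0, "ry": 0, "rz": 0, "hand": -1}]}}

```text
time: 14.42
ee_pos: [535.4, 261.5, 383.7]
orientation: [0.184, 3.136, 0.002]
wrist_force: [0.3, 0.5, -6.1]
finger_gap: 14.3
gripper_force: 108.0
```

```bash
python3 t.py 3
python3 - <<'E'
from trk import *
print('bar centre ty',ty(323,205,138),'tray rim centre (w3)',[(ty(a,v,26),ty(b,v,26)) for a,b,v in((62,588,132),(102,546,343))])
E
```

```text
14.425 tray [535.1 262.3 101. ] tilt x 0.5 y 1.1 F [ 0.3  0.5 -6.1] gap 14.3 [(290, 374)] case L,R ([3.9], [3.8])
14.475 tray [535.1 262.5 101.1] tilt x 0.5 y 1.1 F [-0.  -0.5 -6.7] gap 14.1 [(290, 374)] case L,R ([3.9], [3.8])
14.525 tray [535.  262.7 101. ] tilt x 0.5 y 1.1 F [ 0.1 -0.1 -5.5] gap 14.4 [(290, 374)] case L,R ([3.9], [3.8])
bar centre ty -1.212165754824289 tray rim centre (w3) [(np.float64(-147.0864456775459), np.float64(146.67973421515183)), (np.float64(-149.35621074206398), np.float64(147.95027820215498))]
```

Request:
{"op": "send_rows", "data": {"deltas": [{"dx": 0, "dy": -0.001, "dz": 0, "rx": 0, "ry": 0, "rz": 0, "hand": -1}, {"dx": 0, "dy": -0.001, "dz": 0, "rx": 0, "ry": 0, "rz": 0, "hand": -1}, {"dx": 0, "dy": -0.001, "dz": 0, "rx": 0, "ry": 0, "rz": 0, "hand": -1}, {"dx": 0, "dy": -0.001, "dz": 0, "rx": 0, "ry": 0, "rz": 0, "hand": -1}, {"dx": 0, "dy": -0.001, "dz": 0, "rx": 0, "ry": 0, "rz": 0, "hand": -1}, {"dx": 0, "dy": -0.001, "dz": 0, "rx": 0, "ry": 0, "rz": 0, "hand": -1}, {"dx": 0, "dy": -0.0073, "dz": 0, "rx": -0.0745, "ry": 0, "rz": 0, "hand": -1}, {"dx": 0, "dy": 0, "dz": 0, "rx": 0, "ry": 0, "rz": 0, "hand": -1}, {"dx": 0, "dy": 0.0073, "dz": 0, "rx": 0.0745, "ry": 0, "rz": 0, "hand": -1}, {"dx": 0, "dy": 0, "dz": 0, "rx": 0, "ry": 0, "rz": 0, "hand": -1}, {"dx": 0, "dy": 0, "dz": 0, "rx": 0, "ry": 0, "rz": 0, "hand": -1}]}}

```text
time: 15.95
ee_pos: [534.9, 259.5, 383.5]
orientation: [-0.182, -3.136, -0.002]
wrist_force: [0.3, -0.7, -5.6]
finger_gap: 14.8
gripper_force: 108.0
```

```bash
python3 t.py 3
```

```text
15.95 tray [534.5 260.3 100.9] tilt x 0.7 y 1.0 F [ 0.3 -0.7 -5.6] gap 14.8 [(286, 371)] case L,R ([1.6], [2.1])
16.0 tray [534.5 260.1 100.9] tilt x 0.7 y 0.9 F [-0.2 -0.7 -5.3] gap 14.4 [(286, 371)] case L,R ([1.6], [2.1])
16.05 tray [534.6 260.  100.9] tilt x 0.7 y 0.9 F [-0.   0.3 -6. ] gap 14.4 [(286, 371)] case L,R ([1.6], [2.1])
```

The case rests about 2–3 mm from the middle. Now the hold, six seconds.

Request:
{"op": "send_rows", "data": {"deltas": [{"dx": 0, "dy": 0, "dz": 0, "rx": 0, "ry": 0, "rz": 0, "hand": -1}, {"dx": 0, "dy": 0, "dz": 0, "rx": 0, "ry": 0, "rz": 0, "hand": -1}, {"dx": 0, "dy": 0, "dz": 0, "rx": 0, "ry": 0, "rz": 0, "hand": -1}, {"dx": 0, "dy": 0, "dz": 0, "rx": 0, "ry": 0, "rz": 0, "hand": -1}, {"dx": 0, "dy": 0, "dz": 0, "rx": 0, "ry": 0, "rz": 0, "hand": -1}, {"dx": 0, "dy": 0, "dz": 0, "rx": 0, "ry": 0, "rz": 0, "hand": -1}, {"dx": 0, "dy": 0, "dz": 0, "rx": 0, "ry": 0, "rz": 0, "hand": -1}, {"dx": 0, "dy": 0, "dz": 0, "rx": 0, "ry": 0, "rz": 0, "hand": -1}, {"dx": 0, "dy": 0, "dz": 0, "rx": 0, "ry": 0, "rz": 0, "hand": -1}, {"dx": 0, "dy": 0, "dz": 0, "rx": 0, "ry": 0, "rz": 0, "hand": -1}, {"dx": 0, "dy": 0, "dz": 0, "rx": 0, "ry": 0, "rz": 0, "hand": -1}, {"dx": 0, "dy": 0, "dz": 0, "rx": 0, "ry": 0, "rz": 0, "hand": -1}]}}

```text
time: 17.6
ee_pos: [534.9, 259.2, 383.6]
orientation: [0.183, 3.136, 0.002]
wrist_force: [0.1, 1.2, -5.7]
finger_gap: 14.3
gripper_force: 108.0
```

```bash
python3 t.py 1
python3 - <<'E'
from trk import *
a,ac,aT=snap('scene','s2.png');b,bc,bT=snap('side','d2.png')
s=observe();M=R.from_rotvec(s['orientation']).as_matrix()
def wp(P):
    P=np.array(P,float);ca,sa=np.cos(p[2]),np.sin(p[2])
    g=np.c_[p[0]+ca*P[:,0]-sa*P[:,1],p[1]+sa*P[:,0]+ca*P[:,1],P[:,2]]
    return s['ee_pos']+(g-Tg[:3,3])@Rg@M.T
o=[]
for im,c_,T in((a,ac,aT),(b,bc,bT)):
    im=im[:,:,::-1].copy()
    cv2.polylines(im,[(proj(c_,T,wp([[-70,-150,26],[-70,150,26],[70,150,26],[70,-150,26]]))*8).astype(np.int32)],True,(0,0,255),1,shift=3)
    t=np.linspace(0,6.28,60);cv2.polylines(im,[(proj(c_,T,np.c_[534.5+50*np.cos(t),260+50*np.sin(t),t*0+40])*8).astype(np.int32)],True,(0,255,0),1,shift=3)
    o.append(im)
cv2.imwrite('pics/chk.png',np.hstack([cv2.resize(o[0][110:310,280:480],(400,400)),cv2.resize(o[1][80:280,140:340],(400,400))]))
E
```

```text
17.6 tray [534.6 260.  101. ] tilt x 0.6 y 1.0 F [ 0.1  1.2 -5.7] gap 14.3 [(286, 371)] case L,R ([1.6], [2.1])
```

View pics/chk.png

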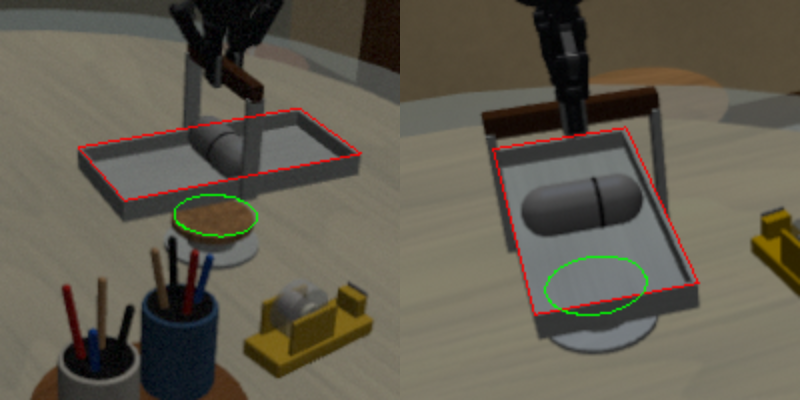

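The scene crop shows the tray outline matching its overlay, the case under the hoop, and the cork circle at (215,216) directly beneath. I continue the hold.

Request:
{"op": "send_rows", "data": {"deltas": [{"dx": 0, "dy": 0, "dz": 0, "rx": 0, "ry": 0, "rz": 0, "hand": -1}, {"dx": 0, "dy": 0, "dz": 0, "rx": 0, "ry": 0, "rz": 0, "hand": -1}, {"dx": 0, "dy": 0, "dz": 0, "rx": 0, "ry": 0, "rz": 0, "hand": -1}, {"dx": 0, "dy": 0, "dz": 0, "rx": 0, "ry": 0, "rz": 0, "hand": -1}, {"dx": 0, "dy": 0, "dz": 0, "rx": 0, "ry": 0, "rz": 0, "hand": -1}, {"dx": 0, "dy": 0, "dz": 0, "rx": 0, "ry": 0, "rz": 0, "hand": -1}, {"dx": 0, "dy": 0, "dz": 0, "rx": 0, "ry": 0, "rz": 0, "hand": -1}, {"dx": 0, "dy": 0, "dz": 0, "rx": 0, "ry": 0, "rz": 0, "hand": -1}, {"dx": 0, "dy": 0, "dz": 0, "rx": 0, "ry": 0, "rz": 0, "hand": -1}, {"dx": 0, "dy": 0, "dz": 0, "rx": 0, "ry": 0, "rz": 0, "hand": -1}, {"dx": 0, "dy": 0, "dz": 0, "rx": 0, "ry": 0, "rz": 0, "hand": -1}, {"dx": 0, "dy": 0, "dz": 0, "rx": 0, "ry": 0, "rz": 0, "hand": -1}]}}

```text
time: 19.25
ee_pos: [534.9, 259.2, 383.6]
orientation: [-0.183, -3.136, -0.002]
wrist_force: [0.4, 0.3, -5.6]
finger_gap: 14.2
gripper_force: 108.0
```

Request:
{"op": "send_rows", "data": {"deltas": [{"dx": 0, "dy": 0, "dz": 0, "rx": 0, "ry": 0, "rz": 0, "hand": -1}, {"dx": 0, "dy": 0, "dz": 0, "rx": 0, "ry": 0, "rz": 0, "hand": -1}, {"dx": 0, "dy": 0, "dz": 0, "rx": 0, "ry": 0, "rz": 0, "hand": -1}, {"dx": 0, "dy": 0, "dz": 0, "rx": 0, "ry": 0, "rz": 0, "hand": -1}, {"dx": 0, "dy": 0, "dz": 0, "rx": 0, "ry": 0, "rz": 0, "hand": -1}, {"dx": 0, "dy": 0, "dz": 0, "rx": 0, "ry": 0, "rz": 0, "hand": -1}, {"dx": 0, "dy": 0, "dz": 0, "rx": 0, "ry": 0, "rz": 0, "hand": -1}, {"dx": 0, "dy": 0, "dz": 0, "rx": 0, "ry": 0, "rz": 0, "hand": -1}, {"dx": 0, "dy": 0, "dz": 0, "rx": 0, "ry": 0, "rz": 0, "hand": -1}, {"dx": 0, "dy": 0, "dz": 0, "rx": 0, "ry": 0, "rz": 0, "hand": -1}, {"dx": 0, "dy": 0, "dz": 0, "rx": 0, "ry": 0, "rz": 0, "hand": -1}, {"dx": 0, "dy": 0, "dz": 0, "rx": 0, "ry": 0, "rz": 0, "hand": -1}]}}

```text
time: 20.75
ee_pos: [534.9, 259.2, 383.6]
orientation: [-0.183, -3.136, -0.002]
wrist_force: [0.4, 0.3, -6.3]
finger_gap: 14.3
gripper_force: 108.0
```

Request:
{"op": "send_rows", "data": {"deltas": [{"dx": 0, "dy": 0, "dz": 0, "rx": 0, "ry": 0, "rz": 0, "hand": -1}, {"dx": 0, "dy": 0, "dz": 0, "rx": 0, "ry": 0, "rz": 0, "hand": -1}, {"dx": 0, "dy": 0, "dz": 0, "rx": 0, "ry": 0, "rz": 0, "hand": -1}, {"dx": 0, "dy": 0, "dz": 0, "rx": 0, "ry": 0, "rz": 0, "hand": -1}, {"dx": 0, "dy": 0, "dz": 0, "rx": 0, "ry": 0, "rz": 0, "hand": -1}, {"dx": 0, "dy": 0, "dz": 0, "rx": 0, "ry": 0, "rz": 0, "hand": -1}, {"dx": 0, "dy": 0, "dz": 0, "rx": 0, "ry": 0, "rz": 0, "hand": -1}, {"dx": 0, "dy": 0, "dz": 0, "rx": 0, "ry": 0, "rz": 0, "hand": -1}, {"dx": 0, "dy": 0, "dz": 0, "rx": 0, "ry": 0, "rz": 0, "hand": -1}, {"dx": 0, "dy": 0, "dz": 0, "rx": 0, "ry": 0, "rz": 0, "hand": -1}]}}

```text
time: 22.0
ee_pos: [534.9, 259.2, 383.6]
orientation: [-0.183, -3.136, -0.002]
wrist_force: [-0.0, -0.9, -5.4]
finger_gap: 14.1
gripper_force: 108.0
```

```bash
python3 t.py 1
```

```text
22.0 tray [534.5 260.  101. ] tilt x 0.7 y 1.0 F [-0.  -0.9 -5.4] gap 14.1 [(286, 371)] case L,R ([1.6], [2.1])
```

Request:
{"op": "send_rows", "data": {"deltas": [{"dx": 0, "dy": 0, "dz": 0.004, "rx": 0, "ry": 0, "rz": 0, "hand": -1}, {"dx": 0, "dy": 0, "dz": 0.008, "rx": 0, "ry": 0, "rz": 0, "hand": -1}, {"dx": 0, "dy": 0, "dz": 0.012, "rx": 0, "ry": 0, "rz": 0, "hand": -1}, {"dx": 0, "dy": 0, "dz": 0.014, "rx": 0, "ry": 0, "rz": 0, "hand": -1}, {"dx": 0, "dy": 0, "dz": 0.014, "rx": 0, "ry": 0, "rz": 0, "hand": -1}, {"dx": 0, "dy": 0, "dz": 0.014, "rx": 0, "ry": 0, "rz": 0, "hand": -1}, {"dx": 0, "dy": 0, "dz": 0.014, "rx": 0, "ry": 0, "rz": 0, "hand": -1}, {"dx": 0, "dy": 0, "dz": 0.012, "rx": 0, "ry": 0, "rz": 0, "hand": -1}, {"dx": 0, "dy": 0, "dz": 0.008, "rx": 0, "ry": 0, "rz": 0, "hand": -1}, {"dx": 0, "dy": 0, "dz": 0.006, "rx": 0, "ry": 0, "rz": 0, "hand": -1}, {"dx": 0, "dy": 0, "dz": 0.004, "rx": 0, "ry": 0, "rz": 0, "hand": -1}, {"dx": 0, "dy": 0, "dz": 0, "rx": 0, "ry": 0, "rz": 0, "hand": -1}]}}

```text
time: 23.55
ee_pos: [534.9, 259.3, 328.6]
orientation: [-0.183, -3.136, -0.001]
wrist_force: [-0.4, -0.4, -6.6]
finger_gap: 14.1
gripper_force: 108.0
```

```bash
python3 t.py 2
```

```text
23.55 tray [534.5 260.1  45.9] tilt x 0.7 y 0.9 F [-0.4 -0.4 -6.6] gap 14.1 [(286, 371)] case L,R ([1.6], [2.1])
23.6 tray [534.6 260.1  46.1] tilt x 0.5 y 1.1 F [ 0.6  0.3 -6. ] gap 14.2 [(286, 371)] case L,R ([1.6], [2.1])
```

Request:
{"op": "send_rows", "data": {"deltas": [{"dx": 0, "dy": 0, "dz": 0.002, "rx": 0, "ry": 0, "rz": 0, "hand": -1}, {"dx": 0, "dy": 0, "dz": 0.002, "rx": 0, "ry": 0, "rz": 0, "hand": -1}, {"dx": 0, "dy": 0, "dz": 0.002, "rx": 0, "ry": 0, "rz": 0, "hand": -1}, {"dx": 0, "dy": 0, "dz": 0.002, "rx": 0, "ry": 0, "rz": 0, "hand": -1}, {"dx": 0, "dy": 0, "dz": 0.002, "rx": 0, "ry": 0, "rz": 0, "hand": -1}, {"dx": 0, "dy": 0, "dz": 0.001, "rx": 0, "ry": 0, "rz": 0, "hand": -1}, {"dx": 0, "dy": 0, "dz": 0, "rx": 0, "ry": 0, "rz": 0, "hand": -1}]}}

```text
time: 24.52
ee_pos: [534.9, 259.3, 323.2]
orientation: [0.183, 3.136, 0.002]
wrist_force: [-1.0, -0.7, -4.6]
finger_gap: 14.1
gripper_force: 108.3
```

```bash
python3 t.py 1
```

```text
24.525 tray [534.6 260.1  40.6] tilt x 0.5 y 1.1 F [-1.  -0.7 -4.6] gap 14.1 [(286, 370)] case L,R ([1.6], [1.5])
```

Just touching. A little more, watching the force.

Request:
{"op": "send_rows", "data": {"deltas": [{"dx": 0, "dy": 0, "dz": 0.001, "rx": 0, "ry": 0, "rz": 0, "hand": -1}, {"dx": 0, "dy": 0, "dz": 0, "rx": 0, "ry": 0, "rz": 0, "hand": -1}]}}

```text
time: 24.82
ee_pos: [534.9, 259.3, 323.2]
orientation: [0.183, 3.136, 0.002]
wrist_force: [-2.5, -1.1, 1.0]
finger_gap: 14.1
gripper_force: 109.1
```

```bash
python3 t.py 2
```

```text
24.825 tray [534.7 260.2  40.6] tilt x 0.2 y 1.4 F [-2.5 -1.1  1. ] gap 14.1 [(286, 370)] case L,R ([1.6], [1.5])
24.875 tray [534.8 260.1  40.6] tilt x 0.2 y 1.4 F [-2.7 -1.2  1.5] gap 14.4 [(286, 370)] case L,R ([1.6], [1.5])
```

Request:
{"op": "send_rows", "data": {"deltas": [{"dx": 0, "dy": 0, "dz": 0, "rx": 0, "ry": 0, "rz": 0, "hand": -1}, {"dx": 0, "dy": 0, "dz": 0, "rx": 0, "ry": 0, "rz": 0, "hand": -1}, {"dx": 0, "dy": 0, "dz": 0, "rx": 0, "ry": 0, "rz": 0, "hand": -1}], "newtons": 20}}

```text
time: 25.3
ee_pos: [535.0, 259.3, 323.2]
orientation: [0.183, 3.136, 0.002]
wrist_force: [-4.0, -1.8, 6.3]
finger_gap: 14.3
gripper_force: 109.8
```

Request:
{"op": "send_rows", "data": {"deltas": [{"dx": 0, "dy": 0, "dz": 0, "rx": 0, "ry": 0, "rz": 0, "hand": -0.6}, {"dx": 0, "dy": 0, "dz": 0, "rx": 0, "ry": 0, "rz": 0, "hand": -0.55}, {"dx": 0, "dy": 0, "dz": 0, "rx": 0, "ry": 0, "rz": 0, "hand": -0.5}, {"dx": 0, "dy": 0, "dz": 0, "rx": 0, "ry": 0, "rz": 0, "hand": -0.3}, {"dx": 0, "dy": 0, "dz": 0, "rx": 0, "ry": 0, "rz": 0, "hand": 0}, {"dx": 0, "dy": 0, "dz": 0, "rx": 0, "ry": 0, "rz": 0, "hand": 0.3}, {"dx": 0, "dy": 0, "dz": 0, "rx": 0, "ry": 0, "rz": 0, "hand": 0.3}]}}

```text
time: 26.18
ee_pos: [534.9, 259.3, 322.6]
orientation: [0.183, 3.136, 0.002]
wrist_force: [-0.1, -0.8, -0.2]
finger_gap: 55.7
gripper_force: 0.0
```

```bash
python3 t.py 2; python3 rim.py|cut -c1-280
```

```text
26.175 tray [534.6 260.1  40. ] tilt x 0.6 y 1.0 F [-0.1 -0.8 -0.2] gap 55.7 [(287, 371)] case L,R ([2.1], [2.1])
26.225 tray [534.6 260.1  40. ] tilt x 0.6 y 1.0 F [0.3 0.8 0.5] gap 55.2 [(287, 371)] case L,R ([2.1], [2.1])
[[62.0, 132.0, -0.75, 0.5, 1.0], [588.0, 131.0, 0.5699999928474426, 0.7699999809265137, 1.0], [102.0, 343.0, -0.8199999928474426, 0.8899999856948853, 1.0], [546.0, 344.0, 0.3100000023841858, 1.1100000143051147, 1.0], [90.0, 140.0, -0.07999999821186066, 0.8799999952316284, 1.0], [
```

Request:
{"op": "send_rows", "data": {"deltas": [{"dx": 0, "dy": 0, "dz": -0.01, "rx": 0, "ry": 0, "rz": 0, "hand": 0.3}, {"dx": 0, "dy": 0, "dz": -0.03, "rx": 0, "ry": 0, "rz": 0, "hand": 0.3}, {"dx": 0, "dy": 0, "dz": -0.05, "rx": 0, "ry": 0, "rz": 0, "hand": 0.3}, {"dx": 0, "dy": 0, "dz": -0.07, "rx": 0, "ry": 0, "rz": 0, "hand": 0.3}, {"dx": 0, "dy": 0, "dz": -0.07, "rx": 0, "ry": 0, "rz": 0, "hand": 0.3}, {"dx": 0, "dy": 0, "dz": -0.04, "rx": 0, "ry": 0, "rz": 0, "hand": 0.3}, {"dx": 0, "dy": 0, "dz": 0, "rx": 0, "ry": 0, "rz": 0, "hand": 0.3}, {"dx": 0, "dy": 0, "dz": 0, "rx": 0, "ry": 0, "rz": 0, "hand": 0.3}, {"dx": 0, "dy": 0, "dz": 0, "rx": 0, "ry": 0, "rz": 0, "hand": 0.3}, {"dx": 0, "dy": 0, "dz": 0, "rx": 0, "ry": 0, "rz": 0, "hand": 0.3}]}}

```text
time: 27.52
ee_pos: [534.8, 259.2, 456.7]
orientation: [-0.183, -3.135, -0.0]
wrist_force: [0.5, -0.7, -0.1]
finger_gap: 55.5
gripper_force: 0.0
```

Run:
```python
from h import *
a,_,_=snap('scene','s3.png');b,_,_=snap('wrist','w9.png')
cv2.imwrite('pics/fin.png',np.hstack([cv2.resize(a[130:330,270:470],(400,400)),cv2.resize(b,(400,300))[:,:] if 0 else cv2.copyMakeBorder(cv2.resize(b,(400,300)),0,100,0,0,0)])[:,:,::-1])
print(observe()['wrist_force'])
```

```text
[ 0.33779531 -0.0668998   0.105174  ]
```

View pics/fin.png

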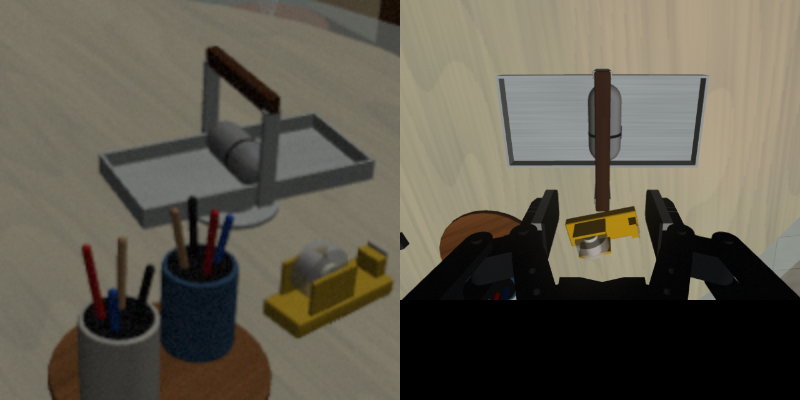

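The tray sits level on the stand with the case at (235,150), under the hoop, and the gripper is clear. I'm handing in.

```bash
python3 -c "
from cell import *
print(close_job())"
```

```text
the job is handed in; nothing more can be done
None
```

The tray is balanced level on the stand, released, with the case about 2–3 mm from the middle under the hoop. It was held clear above the stand for about six seconds with the case still, and the job is handed in at about 28 s.

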